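# Shut the instrument case and drive its captive screw home

## Task

Shut the cover of the instrument case flat, then take the yellow driver and use it to turn the cover's captive screw clockwise until it is fully home against its stop, red mark at the green tick; let the driver stand in the slot and take it afresh whenever your wrist runs out of turn. Finally stand the driver back upright in its stand, its flange resting on the block, with the cover still shut and the screw still home. Turn the screw only with the driver, not with bare fingers, and do not push the other things on the bench about.

Things in the scene. Friction and masses are not known exactly. Their poses are not given: they have to be found in the camera images.
- case: grey open-topped instrument case, fixed to the bench, 170 (its x) x 220 (its y) x 65 mm high, a green circuit board inside. Origin: centre of its underside; its -x side is the front, nearest the robot. Its cover is hinged along its far (+x) side; the hinge line runs along y at x = +85, z = 65 mm of this frame.
- cover (a joint): angle of the case's aluminium cover (170 x 220 x 6 mm), rad: 0 = shut flat on the case, upper face 71 mm above the bench; grows as the front edge rises, at most 1.2. Starts partly open, 0.5 to 0.85. The hinge is stiff: the cover stays where it is left; a downward push of a few newtons near its front shuts it.
- press (a point): a clear place to push on the cover's upper face, 90 mm from the hinge line towards the front edge and 75 mm to the +y side of the middle; it moves with the cover. z is the outward normal of the face.
- screw (a joint): angle of the captive screw in the cover, rad: grows as it turns clockwise seen from above, with slight drag (0.06 N m), and stays where left. Starts loose, 0 to 0.6; 4.71 is the hard stop, fully home. At 0 its red mark points along the case's +x; at home along the case's +y, to the green tick on the cover.
- screw_top (a point): centre of the top face of the screw's head, 19 mm above the cover (90 mm above the bench when shut), on the cover's middle line 125 mm from the hinge, 45 mm from the front edge. z is the screw's axis. A closed-ended slot 8 mm wide, 35 mm long, 15 mm deep crosses the head along this point's x.
- screw_head: the screw's head: a brass disc 50 mm across, with the slot along its x axis and a red mark on the rim at the +x end of the slot; origin on its axis, 19 mm below the top of the head
- driver: driver for the screw, 115 mm long, about 140 g, standing blade down. Origin: blade tip, on the axis; z up along the driver. Flat steel blade, 13 mm long, 24 mm wide along its x, 5 mm thick along its y, the last 4 mm narrowed to 20 x 3 mm. Above the flange a shank 18 mm across, then the handle.
- driver_flange (a point): centre of the underside of the driver's steel flange (44 mm across, 5 mm thick), 13 mm above the blade tip. The flange comes to rest on the screw head or on the stand, so the driver stands by itself in either when let go.
- driver_grip (a point): on the driver's axis, 85 mm above the blade tip, 30 mm below its top end: where to grip the yellow hexagonal handle, which runs 52 to 115 mm above the tip and is 30 mm across flats. The pairs of flats face along the driver's y axis and 60 degrees to either side of it.
- stand: grey driver stand, a fixed block 90 x 90 x 35 mm with one round hole in its top; origin: centre of its underside
- stand_hole0 (a point): mouth of the stand's hole, at the centre of the block's top face, 35 mm above the bench; the hole is 33 mm wide and 25 mm deep. The driver stands here at the start, at any yaw, blade in the hole and flange on the block; its blade tip is then 13 mm below this point.
- jar: glass jar with a blue cap, 66 mm wide, 85 mm high; a bystander, origin at the centre of its underside
- meter: orange hand multimeter lying on its back, 75 x 150 x 34 mm; a bystander, origin at the centre of its underside
- board: loose blue circuit board, 100 x 150 x 6 mm, with chips; a bystander, origin at the centre of its underside
- probe_red: grey test probe with a red nose, lying, 120 mm long; a bystander, origin at the centre of its underside
- probe_black: grey test probe with a black nose, lying, 120 mm long; a bystander, origin at the centre of its underside
- mug: white mug, 80 mm wide, 90 mm high; a bystander, origin at the centre of its underside
- bin: blue four-cell parts bin, 100 x 140 x 45 mm; a bystander, origin at the centre of its underside

How it is judged:
By the outcome, as a careful person would: the job done as asked, in the order asked, and still so for the second after the job is handed in, with the robot touching nothing.
It also fails if it takes over 72 s, if anything falls off the work surface, if the arm or the gripper's body presses on something with over 40 N, if the wrist force passes 120 N, or if a joint passes its speed limit or range.

## Robot

A 6-joint arm with a two-finger parallel gripper is mounted at the origin on the work surface. World frame = base frame: x ahead of the robot, y to its left, z up, the work surface at z = 0. Lengths are in m, angles in rad, forces in N, time in s.
With the tool pointing down it reaches from about 0.225 to 0.875 m from the base axis. Payload 3.4 kg.
Tool frame: the origin (TCP) lies on the centre line of the jaws, within the pads' length; the fingertips stand 22 mm ahead of it and the grasp point (between the pads) lies 3 mm ahead of it; z points along the fingers, y is the line along which they close (so a half turn about z gives the same grasp; the last joint's range is limited). The gripper opens to 85 mm and grips with 20 to 120 N. Pads are 22 mm wide; open, the fingers measure 114 mm over their backs; the gripper's body (76 mm by 85 mm) begins 54 mm behind the grasp point. The pads swing forward as they close: fully open they stand 13 mm farther back than shut.
Start: joints at [-1.412, 0.276, 1.505, -0, 1.361, -0.121], TCP at [0.159, -0.553, 0.253] pointing down, gripper open.
Joint ranges: [-2.89, 2.89], [-0.75, 2.08], [0.22, 2.7], [-1.18, 4.32], [0.11, 2.71], [-2.7, 2.7]. Speed limits (rad/s): [2.57, 2.57, 3.14, 3.14, 3.14, 3.14].

## Interface

Orientations are given as a unit quaternion [w, x, y, z].
In Python, from rig import manip, eyes, workorder gives the robot as it stands (manip), with the cameras (eyes) and the job (workorder).
- The arm moves only by the shell command python3 steer.py 'ROWS' [OPENING] [FORCE]. ROWS is a JSON list of rows, 1 to 5 of them, each of 4 numbers: dx, dy, dz in m, then a turn about the tool's z in rad; each row shifts and turns the commanded pose from where the row before left it, along the tool's axes as they then stand; what a row does not reach is not made up. A row lasts 1/12 s, in which the tool goes at most 0.0417 m and 0.125 rad, less where a joint would pass 70% of its speed; a pose out of reach is approached as far as the arm can. OPENING is the finger opening in m, set as the command begins (- or left out keeps the last). The fingers move at their own pace and stop on an object; FORCE is the grip in N (left out, the last holds). Time passes only in rows, so rows that do not move let the fingers close. It prints the time, the measured TCP pose, the force, the opening and the grip force at its end. Input that does not fit is refused with a message, and nothing moves.
- manip.get_state(): the state, without advancing time (a new reading comes with each control period).
- eyes.get_image(name): name is "scene" or "top" or "wrist"; returns a dict with "img" (480x640x3 uint8, red, green, blue), "camera_matrix" (3x3 intrinsics, pixels), "T" (4x4, takes a point from camera to world coordinates); the wrist camera has in their place "hand_eye" (4x4, takes a point from camera to tool coordinates, whose origin is the TCP and whose axes are the flange's). Camera axes: x right, y down, z forward; pixel columns grow to the right and rows downward; lengths in m; the calibration is good to about 2 mm. A picture is of the moment at which its call begins: read the wrist's pose just before it. There is no depth.
- workorder.sign_off(): hands the job in; it is judged then, once.
The state is a dict: "clock": time; "qpos": joint angles; "qd": joint speeds; "effort": joint torques, N m; "position": TCP position; "ee_rot": TCP orientation; "contact_force": force on the tool from outside, world axes, zero at the start; "moment": the same for the moment, N m; "width": finger opening in m; "gripper_force": force on a finger pad.
Only numpy, scipy, OpenCV 4.12 (cv2) and the standard library are available. Lean on these libraries where they do the work, as an engineer would, in place of code of your own. Each camera call takes 0.05 s, during which the arm holds its last target. There are 200 camera calls.

## Working session

There is one attempt and no reset: what is moved stays moved. The work goes in short steps, Python scripts to look and compute and a shell command to move; the robot and the scene stay as the last step left them, time stands still between calls to the robot, and variables do not carry over. Pictures are saved under pics/ and viewed, at most 10 in all, crops included, and the job is handed in when it is done.

```bash
ls; mkdir -p pics; cat > h.py <<'E'
import numpy as np,cv2
from rig import manip, eyes, workorder
from scipy.spatial.transform import Rotation as R
def quat(q): return R.from_quat([q[1],q[2],q[3],q[0]])
def get(name):
    s=manip.get_state(); d=eyes.get_image(name)
    K=np.array(d["camera_matrix"])
    if "T" in d: T=np.array(d["T"])
    else:
        B=np.eye(4);B[:3,:3]=quat(s["ee_rot"]).as_matrix();B[:3,3]=s["position"];T=B@np.array(d["hand_eye"])
    return d["img"],K,T
def ray(K,T,u,v):
    return T[:3,3],T[:3,:3]@np.linalg.solve(K,[u,v,1])
def onz(K,T,u,v,z):
    o,d=ray(K,T,u,v); return o+d*(z-o[2])/d[2]
def proj(K,T,p):
    c=np.linalg.inv(T)@np.r_[p,1]; c=K@c[:3]; return c[:2]/c[2]
E
python3 - <<'E'
from h import *
for n in("scene","top"):
    im,K,T=get(n); cv2.imwrite(f"pics/{n}0.png",im[:,:,::-1]); np.savez(f"{n}0.npz",im=im,K=K,T=T); print(n,K[0,0],T.round(3).tolist())
s=manip.get_state();print(s)
E
```

```text
pics
rig.py
steer.py
scene 550.791517889216 [[-0.809, 0.476, -0.344, 1.021], [0.587, 0.669, -0.455, 0.582], [0.013, -0.57, -0.821, 1.184], [0.0, 0.0, 0.0, 1.0]]
top 553.8484872555351 [[0.018, -0.996, 0.086, 0.452], [-1.0, -0.019, -0.005, 0.001], [0.007, -0.086, -0.996, 1.536], [0.0, 0.0, 0.0, 1.0]]
{'clock': 0.1, 'qpos': array([-1.41201032e+00,  2.76484648e-01,  1.50599229e+00, -2.21322414e-05,
        1.36070590e+00, -1.20975360e-01]), 'qd': array([ 7.10892334e-04, -1.46114952e-03, -2.72143002e-03,  5.98700504e-05,
       -2.60136135e-04,  4.95612588e-05]), 'effort': array([ 1.16611514e-03, -4.17700195e+01, -2.46405745e+01, -2.27579776e-04,
        5.82730121e-03,  1.46609850e-06]), 'position': array([ 0.15870448, -0.55221104,  0.25255873]), 'ee_rot': array([-7.94748337e-04,  9.90232003e-01,  1.39427214e-01, -2.58496597e-05]), 'contact_force': array([-1.53730711,  0.01107705, -0.45282858]), 'moment': array([-0.038578  , -0.00871612, -0.01492074]), 'gripper_force': 0.0, 'width': 0.08538668307795175}
```

View pics/scene0.png

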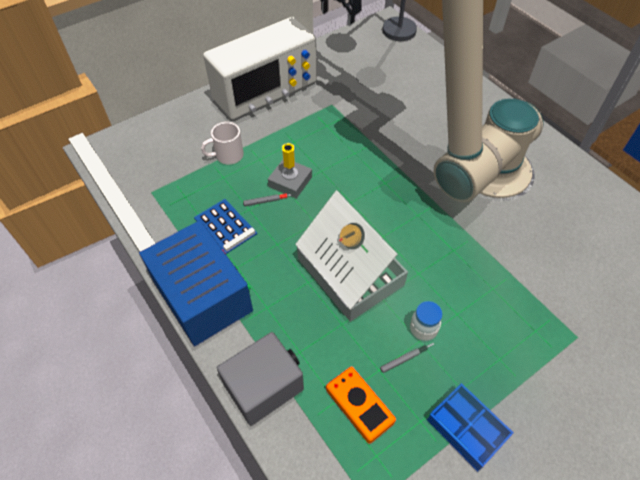

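View pics/top0.png

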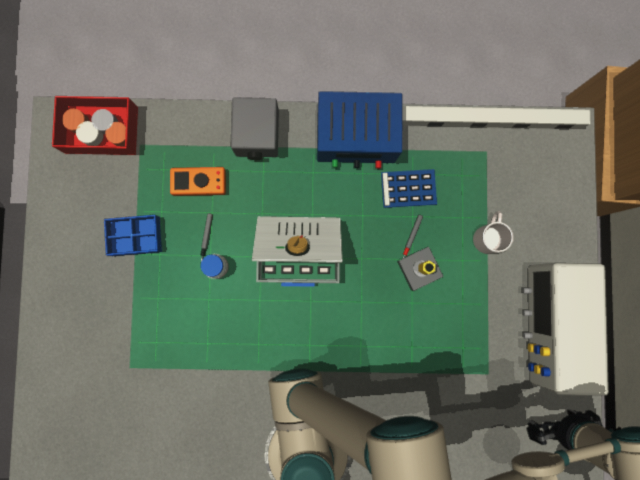

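The scene view shows the half-open cover at (345,245), the driver in its stand at (290,165), and the jar at (427,320). In the top view the case front is near (300,282), the stand is at (421,268) and the driver top at (429,268).

```bash
python3 - <<'E'
import cv2,numpy as np
t=cv2.imread("pics/top0.png");s=cv2.imread("pics/scene0.png")
a=cv2.resize(t[205:295,245:355],None,fx=3.6,fy=3.6,interpolation=cv2.INTER_CUBIC) #396x324
b=cv2.resize(t[235:300,390:455],None,fx=4,fy=4,interpolation=cv2.INTER_CUBIC)
c=cv2.resize(s[185:325,285:415],None,fx=3,fy=3,interpolation=cv2.INTER_CUBIC)
o=np.zeros((590,800,3),np.uint8);o[:a.shape[0],:a.shape[1]]=a;o[325:325+b.shape[0],:b.shape[1]]=b;o[:c.shape[0],400:400+c.shape[1]]=c
cv2.imwrite("pics/z0.png",o)
E
```

```text
(no output)
```

View pics/z0.png

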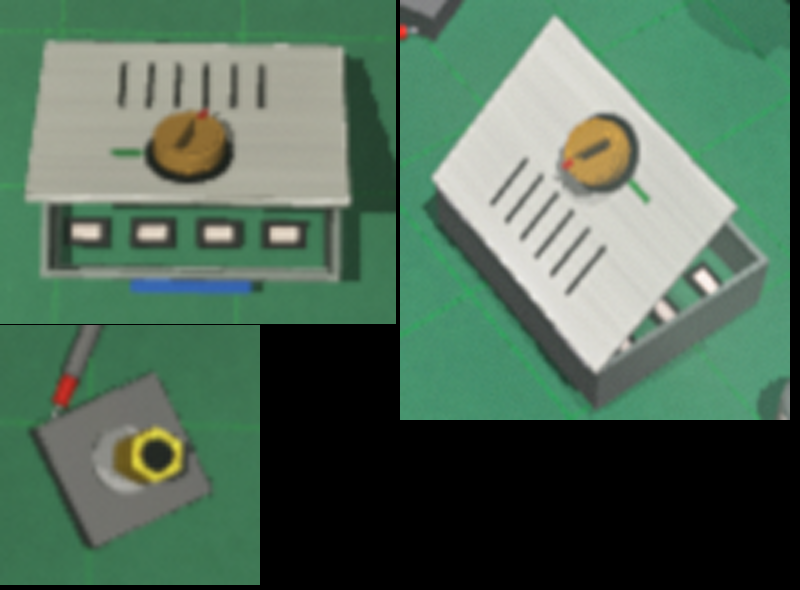

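```bash
cat > m.py <<'E'
from h import *
t=np.load("top0.npz");s=np.load("scene0.npz")
K,T=t["K"],t["T"];Ks,Ts=s["K"],s["T"]
f=[onz(K,T,*p,.065) for p in((256.4,281.7),(338.9,282.8))]
h=[onz(K,T,*p,.069) for p in((257.8,216.4),(340.3,217.8))]
print("rim",np.round(f,4).tolist(),"hinge",np.round(h,4).tolist())
print("case centre",np.mean(f+h,axis=0),np.linalg.norm(f[0]-f[1]),np.linalg.norm(h[0]-h[1]),np.linalg.norm(f[0]-h[0]))
d=(f[0]-f[1])+(h[0]-h[1]); print("yaw",np.arctan2(-d[0],d[1]))
st=[onz(K,T,*p,.035) for p in((399,261.25),(428.75,247.25),(443,276.5),(413.75,290.5))]
print("stand",np.mean(st,axis=0),[np.linalg.norm(st[i]-st[i-1]).round(4) for i in range(4)])
print("drv",onz(K,T,429.25,267.5,.137))
def tri(a,b):
    o1,d1=ray(K,T,*a);o2,d2=ray(Ks,Ts,*b)
    A=np.c_[d1,-d2];x=np.linalg.lstsq(A,o2-o1,rcond=None)[0];p,q=o1+d1*x[0],o2+d2*x[1];return (p+q)/2,np.linalg.norm(p-q)
print("coverfront",tri((252.2,260.3),(396.7,254.3)),tri((342.2,261.9),(336.7,190)))
E
python3 m.py
```

```text
rim [[0.4603, 0.1421, 0.065], [0.4614, -0.0763, 0.065]] hinge [[0.6338, 0.1427, 0.069], [0.6343, -0.0773, 0.069]]
case centre [0.54743796 0.03281943 0.067     ] 0.2184193930269373 0.22007046019193313 0.17361102002167506
yaw 0.003411254312142292
stand [ 0.5033379  -0.30029884  0.035     ] [np.float64(0.0881), np.float64(0.09), np.float64(0.0877), np.float64(0.0884)]
drv [ 0.50360663 -0.30041568  0.137     ]
coverfront (array([0.51042205, 0.1434217 , 0.1841311 ]), np.float64(0.0030343066676478316)) (array([ 0.51048655, -0.07629006,  0.18656675]), np.float64(0.002812461205880685))
```

```bash
python3 steer.py '[[0,0,0,0.0932],[0,0,0,0.0932],[0,0,0,0.0932]]' 0 40
for i in 1 2; do :; done
python3 steer.py '[[0.019,-0.033,0,0],[0.019,-0.033,0,0],[0.019,-0.033,0,0],[0.019,-0.033,0,0],[0.019,-0.033,0,0]]'
python3 steer.py '[[0.019,-0.033,0,0],[0.019,-0.033,0,0],[0.019,-0.033,0,0],[0.019,-0.033,0,0],[0.019,-0.033,0,0]]'
python3 steer.py '[[0.019,-0.033,0,0],[0.019,-0.033,0,0],[0.019,-0.033,0,0],[0.019,-0.033,0,0],[0.019,-0.033,0,0]]'
python3 steer.py '[[0.019,-0.033,0,0],[0.019,-0.033,0,0],[0.019,-0.033,0,0],[0.019,-0.033,0,0],[0.019,-0.033,0,0]]'
```

```text
clock: 0.35
position: [0.1588, -0.5524, 0.2528]
ee_rot: [-0.001, 1.0, -0.002, -0.0]
contact_force: [-0.9, 0.0, 0.1]
width: 0.0514
gripper_force: 0.0
clock: 0.77
position: [0.2541, -0.3858, 0.2528]
ee_rot: [-0.0, 1.0, -0.0, -0.0]
contact_force: [-0.1, -0.3, -0.2]
width: -0.0
gripper_force: 0.0
clock: 1.18
position: [0.349, -0.2207, 0.2531]
ee_rot: [-0.0, 1.0, -0.0, -0.0]
contact_force: [0.3, 0.0, -0.9]
width: 0.0003
gripper_force: 0.0
clock: 1.6
position: [0.444, -0.0557, 0.2531]
ee_rot: [0.0, 1.0, 0.0, -0.0]
contact_force: [0.2, -0.7, 0.4]
width: 0.0001
gripper_force: 0.0
clock: 2.02
position: [0.5389, 0.1094, 0.2529]
ee_rot: [0.0, 1.0, 0.0, -0.0]
contact_force: [1.4, -1.0, -0.5]
width: -0.0001
gripper_force: 0.0
```

```bash
python3 steer.py '[[0,-0.004,0.02,0],[0,0,0.02,0],[0,0,0.02,0],[0,0,0.02,0]]'
python3 steer.py '[[0,0,0.02,0],[0,0,0.02,0],[0,0,0.02,0],[0,0,0.014,0]]'
python3 steer.py '[[0,0,0.003,0],[0,0,0.003,0],[0,0,0,0]]'
```

```text
clock: 2.35
position: [0.5387, 0.112, 0.1723]
ee_rot: [0.0, 1.0, 0.001, 0.0]
contact_force: [-0.7, -0.1, 2.5]
width: -0.0002
gripper_force: 0.8
clock: 2.68
position: [0.5373, 0.1113, 0.0973]
ee_rot: [0.0, 1.0, 0.0, -0.002]
contact_force: [0.5, 0.1, 0.2]
width: 0.0003
gripper_force: 0.0
clock: 2.93
position: [0.5383, 0.1114, 0.0936]
ee_rot: [0.0, 1.0, 0.0, -0.0]
contact_force: [-0.2, -0.5, 0.6]
width: -0.0004
gripper_force: 0.0
```

```bash
python3 steer.py '[[0,0,0.002,0],[0,0,0.001,0],[0,0,0,0]]'; python3 steer.py '[[0,0,0.002,0],[0,0,0,0]]'
```

```text
clock: 3.18
position: [0.5394, 0.1115, 0.093]
ee_rot: [-0.0, 1.0, 0.0, 0.001]
contact_force: [-3.4, -0.8, 12.5]
width: -0.0004
gripper_force: 6.3
clock: 3.35
position: [0.5394, 0.1115, 0.0929]
ee_rot: [-0.0, 1.0, 0.0, 0.002]
contact_force: [-6.7, -1.0, 24.5]
width: 0.0004
gripper_force: 12.4
```

```bash
python3 steer.py '[[0,0,-0.035,0],[0,0,-0.04,0],[-0.005,0.015,-0.04,0],[-0.01,0.03,-0.04,0],[-0.01,0.03,-0.03,0]]' .085; python3 steer.py '[[0,0,0,0],[0,0,0,0]]'
python3 - <<'E'
from h import *
for n in("wrist","top"):
    im,K,T=get(n); cv2.imwrite(f"pics/{n}1.png",im[:,:,::-1]); np.savez(f"{n}1.npz",im=im,K=K,T=T)
im,K,T=get("wrist")
print(T.round(3).tolist(),eyes.get_image("wrist")["hand_eye"])
E
```

```text
clock: 3.77
position: [0.517, 0.0438, 0.2669]
ee_rot: [-0.0, 1.0, 0.001, 0.003]
contact_force: [0.7, -0.1, 0.1]
width: 0.0604
gripper_force: 0.0
clock: 3.93
position: [0.5171, 0.0427, 0.2661]
ee_rot: [0.0, 1.0, -0.001, 0.003]
contact_force: [-0.3, 0.2, -0.4]
width: 0.0832
gripper_force: 0.0
[[-0.0, -0.952, -0.307, 0.594], [-1.0, -0.0, 0.001, 0.044], [-0.001, 0.307, -0.952, 0.383], [0.0, 0.0, 0.0, 1.0]] [[-7.43322168e-06 -9.51739341e-01 -3.06907522e-01  7.83992068e-02]
 [ 9.99999910e-01  1.23096065e-04 -4.05948306e-04  1.48174338e-04]
 [ 4.24136082e-04 -3.06907498e-01  9.51739254e-01 -1.20262539e-01]
 [ 0.00000000e+00  0.00000000e+00  0.00000000e+00  1.00000000e+00]]
```

View pics/wrist1.png

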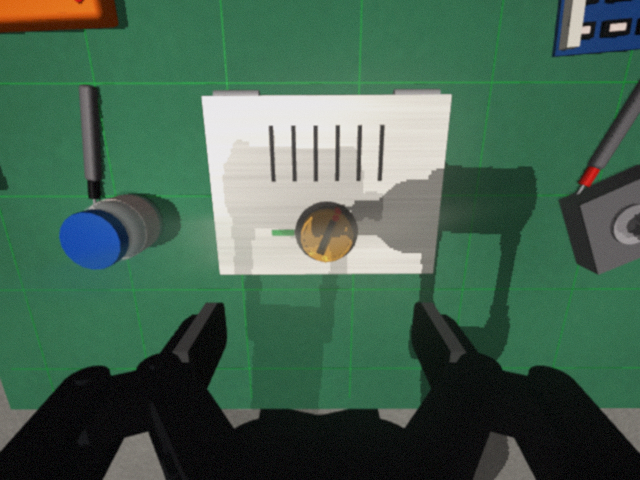

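The cover is now flat: a clean rectangle from (203,96) to (435,274). The screw is at about (327,233), its red mark near (336,213), and the green tick is at (283,233).

```bash
python3 - <<'E'
from h import *
d=np.load("wrist1.npz");im,K,T=d["im"],d["K"],d["T"]
for p in((203,96),(450,95),(435,274),(219,275)): print(onz(K,T,*p,.071).round(4))
hsv=cv2.cvtColor(im,cv2.COLOR_RGB2HSV)
def c(m,b):
    q=np.zeros_like(m);q[b[1]:b[3],b[0]:b[2]]=m[b[1]:b[3],b[0]:b[2]];return q
br=c(cv2.inRange(hsv,(10,90,60),(30,255,255)),(285,190,370,275))
pts=np.argwhere(br)[:,::-1].astype(np.float32);hull=cv2.convexHull(pts)
e=cv2.fitEllipse(hull);print("brass ell",e,onz(K,T,*e[0],.09))
rd=c(cv2.inRange(hsv,(0,120,80),(6,255,255))|cv2.inRange(hsv,(172,120,80),(180,255,255)),(285,190,370,275))
r=np.argwhere(rd)[:,::-1].mean(0);print("red",r,rd.sum()/255,onz(K,T,*r,.09))
tk=cv2.inRange(hsv,(40,80,60),(75,255,255));tk=c(tk,(262,222,297,243));g=np.argwhere(tk)[:,::-1].mean(0);print("tick",onz(K,T,*g,.071))
o=np.zeros((600,800,3),np.uint8);a=cv2.resize(im[195:270,275:375],None,fx=6,fy=6,interpolation=cv2.INTER_CUBIC);o[:450,:600]=a
cv2.imwrite("pics/z1.png",o[:450,:600,::-1])
E
```

```text
[0.6292 0.1438 0.071 ]
[ 0.6295 -0.0723  0.071 ]
[ 0.4602 -0.0766  0.071 ]
[0.4596 0.1455 0.071 ]
brass ell ((326.2483215332031, 235.37387084960938), (52.069278717041016, 52.924171447753906), 138.4490203857422) [0.50741894 0.03575037 0.09      ]
red [336.45454545 214.48484848] 33.0 [0.52727233 0.0265232  0.09      ]
tick [0.50505738 0.07896153 0.071     ]
```

View pics/z1.png

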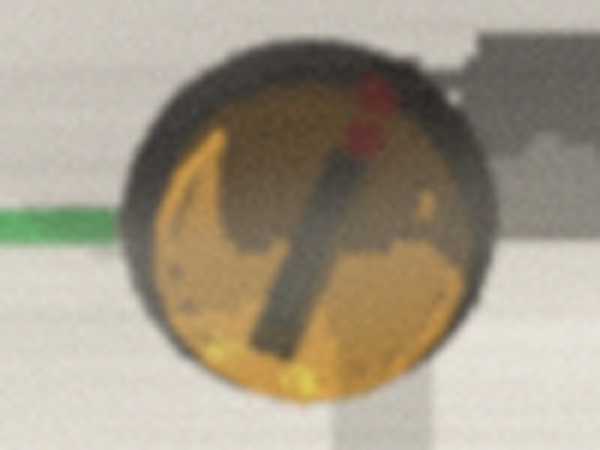

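The slot runs from about (320,253) to (334,221) in the wrist image, so the screw stands at about 0.41 rad and its centre is near (0.507, 0.035).

```bash
python3 steer.py '[[-0.004,0.038,-0.003,0],[-0.004,0.038,-0.003,0],[-0.004,0.038,-0.003,0],[-0.004,0.038,-0.003,0],[-0.004,0.038,-0.003,0]]' .085; python3 steer.py '[[-0.004,0.038,0,0],[-0.004,0.038,0,0],[-0.004,0.038,0,0],[-0.004,0.038,0,0],[0,0,0,0]]'
python3 - <<'E'
from h import *
print(manip.get_state()["qpos"].round(3))
im,K,T=get("wrist"); np.savez("wrist2.npz",im=im,K=K,T=T)
u,v=proj(K,T,[.5035,-.3003,.137]).astype(int);print(u,v)
s=eyes.get_image("scene")["img"];
o=np.zeros((480,800,3),np.uint8);v0=max(0,min(v-40,360));u0=max(0,min(u-60,520))
o[:480,:480]=cv2.resize(im[v0:v0+120,u0:u0+120],(480,480),interpolation=cv2.INTER_CUBIC)
o[:320,480:]=cv2.resize(s[130:210,255:335],(320,320),interpolation=cv2.INTER_CUBIC);print(u0,v0)
cv2.imwrite("pics/z2.png",o[:,:,::-1])
E
```

```text
clock: 4.55
position: [0.4958, -0.1468, 0.2769]
ee_rot: [-0.001, 1.0, 0.001, -0.001]
contact_force: [-0.0, 0.2, 0.3]
width: 0.085
gripper_force: 0.0
clock: 4.97
position: [0.4799, -0.3046, 0.2761]
ee_rot: [0.002, 1.0, -0.002, -0.001]
contact_force: [1.9, 0.8, 1.1]
width: 0.0847
gripper_force: 0.0
[-0.685  0.254  1.479 -0.004  1.409  0.89 ]
312 206
252 166
```

View pics/z2.png

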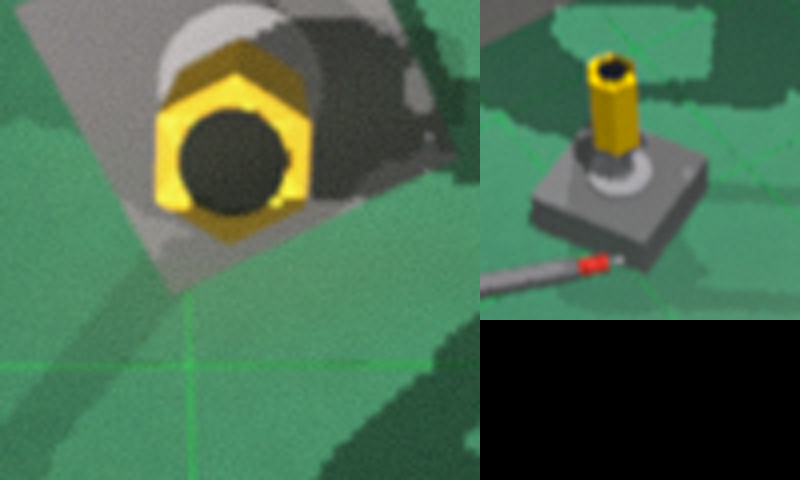

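The hex handle top is centred near crop (232,160), which is wrist pixel (310,206). Its flats face world ±y, so the current tool yaw fits for gripping.

```bash
python3 - <<'E'
from h import *
d=np.load("wrist2.npz");K,T=d["K"],d["T"]
print(onz(K,T,310,206,.137)); s=manip.get_state();print(s["position"])
E
python3 steer.py '[[0.0236,-0.0035,0,0],[0,0,0.03,0],[0,0,0.03,0],[0,0,0.03,0]]'; python3 steer.py '[[0,0,0.03,0],[0,0,0.03,0],[0,0,0.016,0],[0,0,0,0]]'
```

```text
[ 0.50415068 -0.2981744   0.137     ]
[ 0.48009827 -0.29869708  0.27631253]
clock: 5.4
position: [0.5046, -0.2923, 0.1871]
ee_rot: [-0.0, 1.0, 0.002, 0.0]
contact_force: [0.4, -0.0, -0.2]
width: 0.085
gripper_force: 0.0
clock: 5.73
position: [0.5015, -0.2904, 0.1077]
ee_rot: [-0.004, 1.0, 0.001, -0.004]
contact_force: [-0.4, 0.1, 0.1]
width: 0.0846
gripper_force: 0.0
```

```bash
python3 steer.py '[[0,0,0,0],[0,0,0,0]]'; python3 -c "
from h import *;s=manip.get_state();print(s['position'],s['qpos'],s['qd'])"
```

```text
clock: 5.9
position: [0.5049, -0.2942, 0.1134]
ee_rot: [0.0, 1.0, 0.001, 0.001]
contact_force: [-0.6, 0.0, -0.1]
width: 0.0852
gripper_force: 0.0
[ 0.50487211 -0.2941502   0.11341311] [-6.46738614e-01  3.97877416e-01  1.69216231e+00  2.75204483e-04
  1.04993006e+00  9.22195806e-01] [-0.00869853 -0.01415791 -0.01716605 -0.00343444 -0.00171395 -0.00194267]
```

```bash
python3 steer.py '[[-0.0005,0.005,0.0035,0],[0,0,0,0],[0,0,0,0]]'; python3 steer.py '[[0,0,0,0],[0,0,0,0],[0,0,0,0],[0,0,0,0],[0,0,0,0]]' 0 60;  python3 steer.py '[[0,0,0,0],[0,0,0,0]]'
```

```text
clock: 6.15
position: [0.5037, -0.3004, 0.1099]
ee_rot: [0.001, 1.0, -0.0, 0.001]
contact_force: [0.7, 0.4, -0.7]
width: 0.0847
gripper_force: 0.0
clock: 6.57
position: [0.5033, -0.2998, 0.109]
ee_rot: [-0.0, 1.0, 0.0, 0.0]
contact_force: [0.3, 0.6, 0.6]
width: 0.0291
gripper_force: 60.5
clock: 6.73
position: [0.5033, -0.2998, 0.109]
ee_rot: [-0.0, 1.0, 0.0, 0.0]
contact_force: [-0.2, 0.7, 1.6]
width: 0.0292
gripper_force: 60.5
```

```bash
python3 steer.py '[[0,0,-0.02,0],[0,0,-0.03,0],[0,0,-0.03,0],[0,0,-0.03,0],[0,0,-0.03,0]]'; python3 steer.py '[[0,-0.0372,0,0],[0,-0.0372,0,0],[0,-0.0372,0,0],[0,-0.0372,0,0],[0,-0.0372,0,0]]'; python3 steer.py '[[0,-0.0372,0,0],[0,-0.0372,0,0],[0,-0.0372,0,0],[0.003,-0.0372,0,0],[0,0,0,0]]'
python3 steer.py '[[0,0,0,-0.107],[0,0,0,-0.107],[0,0,0,-0.107],[0,0,0,-0.107],[0,0,0,-0.107]]'; python3 steer.py '[[0,0,0,-0.105],[0,0,0,0],[0,0,0,0]]'
python3 - <<'E'
from h import *
s=manip.get_state();M=quat(s["ee_rot"]).as_matrix();print(s["position"],s["qpos"][5],np.arctan2(M[1,0],M[0,0]),s["width"])
print((M.T@(np.array([.5065,.035,.19])-s["position"])).round(4))
E
```

```text
clock: 7.15
position: [0.5028, -0.2996, 0.2497]
ee_rot: [-0.0, 1.0, 0.0, -0.001]
contact_force: [-0.1, -0.8, -2.6]
width: 0.0294
gripper_force: 60.3
clock: 7.57
position: [0.5025, -0.1123, 0.2485]
ee_rot: [-0.0, 1.0, -0.0, -0.0]
contact_force: [1.1, 0.2, -1.6]
width: 0.029
gripper_force: 60.5
clock: 7.98
position: [0.5055, 0.0414, 0.2486]
ee_rot: [-0.003, 1.0, 0.003, -0.0]
contact_force: [0.1, -0.8, 0.2]
width: 0.0291
gripper_force: 60.6
clock: 8.4
position: [0.5059, 0.0348, 0.2484]
ee_rot: [-0.0, 0.964, 0.267, -0.001]
contact_force: [0.2, -0.4, -1.9]
width: 0.0289
gripper_force: 60.7
clock: 8.65
position: [0.506, 0.0348, 0.2485]
ee_rot: [-0.0, 0.95, 0.313, -0.0]
contact_force: [-0.1, -0.4, -1.7]
width: 0.0293
gripper_force: 60.7
[0.50597741 0.03478278 0.2484915 ] 0.8649010826808023 0.6374602825556164 0.029319052209883567
[0.0006 0.0002 0.0585]
```

```bash
python3 steer.py '[[0,0,0.03,0],[0,0,0.03,0],[0,0,0.006,0],[0,0,0,0]]'; python3 steer.py '[[0,0,0.003,0],[0,0,0.003,0],[0,0,0,0]]'
```

```text
clock: 8.98
position: [0.5043, 0.035, 0.1808]
ee_rot: [-0.001, 0.949, 0.314, -0.003]
contact_force: [0.3, 0.5, -1.2]
width: 0.0294
gripper_force: 60.5
clock: 9.23
position: [0.507, 0.0349, 0.1778]
ee_rot: [0.0, 0.949, 0.314, 0.001]
contact_force: [1.1, -0.7, -1.6]
width: 0.0293
gripper_force: 60.5
```

```bash
python3 steer.py '[[0,0,0.003,0],[0,0,0,0]]'; python3 steer.py '[[0,0,0.002,0],[0,0,0,0]]'
```

```text
clock: 9.4
position: [0.5064, 0.035, 0.1742]
ee_rot: [0.0, 0.949, 0.315, 0.0]
contact_force: [-1.0, -0.2, -1.2]
width: 0.0292
gripper_force: 60.5
clock: 9.57
position: [0.5061, 0.035, 0.1719]
ee_rot: [0.0, 0.949, 0.315, -0.0]
contact_force: [-1.0, 0.1, -3.1]
width: 0.0292
gripper_force: 60.5
```

```bash
python3 steer.py '[[0,0,0.003,0],[0,0,0.003,0],[0,0,0,0]]'; python3 steer.py '[[0,0,0.002,0],[0,0,0,0]]'
```

```text
clock: 9.82
position: [0.5057, 0.035, 0.1652]
ee_rot: [-0.0, 0.949, 0.315, -0.001]
contact_force: [0.2, 0.1, -1.9]
width: 0.0295
gripper_force: 60.5
clock: 9.98
position: [0.5063, 0.035, 0.164]
ee_rot: [0.0, 0.949, 0.315, 0.0]
contact_force: [0.2, -0.2, -1.0]
width: 0.0291
gripper_force: 60.8
```

The blade has gone in and seated. I'll lift, rewind half a turn so one grip covers the whole turn, and reinsert.

```bash
python3 steer.py '[[0,0,-0.015,0],[0,0,-0.02,0],[0,0,0,-0.121]]'; for i in 1; do python3 steer.py '[[0,0,0,-0.121],[0,0,0,-0.121],[0,0,0,-0.121],[0,0,0,-0.121],[0,0,0,-0.121]]';python3 steer.py '[[0,0,0,-0.121],[0,0,0,-0.121],[0,0,0,-0.121],[0,0,0,-0.121],[0,0,0,-0.121]]';python3 steer.py '[[0,0,0,-0.121],[0,0,0,-0.121],[0,0,0,-0.121],[0,0,0,-0.121],[0,0,0,-0.121]]';python3 steer.py '[[0,0,0,-0.121],[0,0,0,-0.121],[0,0,0,-0.121],[0,0,0,-0.121],[0,0,0,-0.121]]';python3 steer.py '[[0,0,0,-0.121],[0,0,0,-0.121],[0,0,0,-0.121],[0,0,0,-0.121],[0,0,0,-0.121]]'; python3 steer.py '[[0,0,0,0],[0,0,0,0]]';  done | grep -E "pos|rot"; python3 -c "
from h import *;s=manip.get_state();print(s['clock'],s['position'],s['qpos'][5],s['qpos'][0]+np.pi/2-s['qpos'][5])"
```

```text
clock: 10.23
position: [0.5084, 0.0348, 0.202]
ee_rot: [0.001, 0.928, 0.372, 0.003]
contact_force: [0.4, -0.4, -1.2]
width: 0.0296
gripper_force: 60.7
position: [0.5061, 0.035, 0.1988]
ee_rot: [0.0, 0.774, 0.634, -0.0]
position: [0.5062, 0.035, 0.1988]
ee_rot: [-0.0, 0.55, 0.835, -0.0]
position: [0.5061, 0.035, 0.1987]
ee_rot: [-0.0, 0.276, 0.961, -0.0]
position: [0.5061, 0.035, 0.1987]
ee_rot: [-0.0, -0.023, 1.0, -0.0]
position: [0.5061, 0.035, 0.1988]
ee_rot: [-0.0, -0.32, 0.948, -0.0]
position: [0.5062, 0.035, 0.1988]
ee_rot: [-0.0, -0.315, 0.949, -0.0]
12.4833 [0.50617283 0.03497142 0.19880527] -2.2804849415799886 3.7831242847028688
```

Exactly half a turn. Now I'll insert and start turning.

```bash
python3 steer.py '[[0,0,0.014,0],[0,0,0.007,0],[0,0,0.007,0],[0,0,0.006,0],[0,0,0,0]]'; python3 steer.py '[[0,0,0,0.1],[0,0,0,0.1],[0,0,0,0.1],[0,0,0,0.1],[0,0,0,0]]'
python3 -c "
from h import *;s=manip.get_state();print(s['moment'],s['qpos'][5])"
```

```text
clock: 12.9
position: [0.5063, 0.0351, 0.1643]
ee_rot: [-0.0, -0.316, 0.949, 0.0]
contact_force: [1.2, 1.1, -1.3]
width: 0.0299
gripper_force: 60.6
clock: 13.32
position: [0.5068, 0.0354, 0.1647]
ee_rot: [0.001, -0.121, 0.993, 0.0]
contact_force: [1.0, 1.7, -3.6]
width: 0.0293
gripper_force: 60.4
[ 0.39552844 -0.38131766  0.02417692] -1.8814773584685747
```

```bash
(python3 steer.py '[[0,0,0,0.12],[0,0,0,0.12],[0,0,0,0.12],[0,0,0,0.12],[0,0,0,0.12]]';python3 steer.py '[[0,0,0,0.12],[0,0,0,0.12],[0,0,0,0.12],[0,0,0,0.12],[0,0,0,0.12]]';python3 steer.py '[[0,0,0,0.12],[0,0,0,0.12],[0,0,0,0.12],[0,0,0,0.12],[0,0,0,0.12]]';python3 steer.py '[[0,0,0,0.12],[0,0,0,0.12],[0,0,0,0.12],[0,0,0,0.12],[0,0,0,0.12]]';python3 steer.py '[[0,0,0,0.12],[0,0,0,0.12],[0,0,0,0.12],[0,0,0,0.12],[0,0,0,0.12]]'; python3 steer.py '[[0,0,0,0.12],[0,0,0,0.12],[0,0,0,0.12],[0,0,0,0]]' ) | grep -E "posi|force"; python3 -c "
from h import *;s=manip.get_state();print(s['clock'],s['moment'],s['qpos'][5])"
```

```text
position: [0.5067, 0.0348, 0.1648]
contact_force: [1.7, -0.8, -3.9]
gripper_force: 60.3
position: [0.5062, 0.0343, 0.1647]
contact_force: [0.3, -1.6, -2.9]
gripper_force: 60.3
position: [0.5055, 0.0341, 0.1647]
contact_force: [-0.6, -1.5, -1.9]
gripper_force: 60.5
position: [0.5048, 0.0344, 0.1646]
contact_force: [-2.8, -0.7, -1.4]
gripper_force: 60.6
position: [0.5044, 0.0351, 0.1646]
contact_force: [-2.2, 1.3, 0.3]
gripper_force: 60.7
position: [0.5047, 0.0352, 0.1646]
contact_force: [-1.6, 0.3, -1.5]
gripper_force: 60.7
15.7333 [-0.05705216  0.33949387  0.06059814] 1.4762768075286852
```

```bash
cat > q.py <<'E'
from h import *
s=manip.get_state();print(s['clock'],s['moment'].round(3),s['qpos'][5].round(4),s['width'].round(4))
E
for k in 1; do python3 steer.py '[[0,0,0,0.07],[0,0,0,0.07],[0,0,0,0.07],[0,0,0,0.07],[0,0,0,0.07]]';python3 q.py; python3 steer.py '[[0,0,0,0.06],[0,0,0,0.06],[0,0,0,0]]'; python3 q.py; done | grep -vE "force|rot|width"
```

```text
clock: 16.15
position: [0.5048, 0.0353, 0.1646]
clock: 16.4
position: [0.5049, 0.0353, 0.1646]Traceback (most recent call last):
  File "q.py", line 2, in <module>
    s=manip.get_state();print(s['clock'],s['moment'].round(3),s['qpos'][5].round(4),s['width'].round(4))
                                                                                    ^^^^^^^^^^^^^^^^
AttributeError: 'float' object has no attribute 'round'
Traceback (most recent call last):
  File "q.py", line 2, in <module>
    s=manip.get_state();print(s['clock'],s['moment'].round(3),s['qpos'][5].round(4),s['width'].round(4))
                                                                                    ^^^^^^^^^^^^^^^^
AttributeError: 'float' object has no attribute 'round'
```

```bash
sed -i "s/s\['width'\].round(4)/s['width']/" q.py; python3 q.py; python3 steer.py '[[0,0,0,0.05],[0,0,0,0]]'|grep -E "posi|contact"; python3 q.py;  python3 steer.py '[[0,0,0,0.05],[0,0,0,0]]'|grep -E "posi|contact"; python3 q.py
```

```text
16.4 [0.306 0.556 0.025] 1.9431 0.029074348616551615
position: [0.5049, 0.0353, 0.1645]
contact_force: [-2.8, 2.2, -2.1]
16.5667 [0.406 0.655 0.078] 1.9929 0.02927575726735709
position: [0.505, 0.0353, 0.1645]
contact_force: [-3.1, 1.5, -1.4]
16.7333 [0.486 0.79  0.015] 2.0432 0.02947390358731759
```

```bash
python3 steer.py '[[0,0,0,0.05],[0,0,0,0]]'|grep -E "posi|contact"; python3 q.py;  python3 steer.py '[[0,0,0,0.05],[0,0,0,0]]'|grep -E "posi|contact"; python3 q.py; python3 steer.py '[[0,0,0,0.05],[0,0,0,0]]'|grep -E "posi|contact"; python3 q.py
```

```text
position: [0.505, 0.0353, 0.1645]
contact_force: [-3.8, 3.1, -1.2]
16.9 [0.492 0.915 0.1  ] 2.0935 0.029266986792153313
position: [0.5051, 0.0353, 0.1645]
contact_force: [-4.3, 2.5, -0.8]
17.0667 [0.586 0.981 0.085] 2.1437 0.02924187664530053
position: [0.505, 0.0354, 0.1645]
contact_force: [-5.1, 3.0, -1.1]
17.2333 [0.745 1.061 0.381] 2.1929 0.02933993078219502
```

```bash
python3 steer.py '[[0,0,0,0.04],[0,0,0,0]]'|grep -E "posi|contact"; python3 q.py; python3 steer.py '[[0,0,0,0.04],[0,0,0,0]]'|grep -E "posi|contact"; python3 q.py
```

```text
position: [0.5052, 0.0353, 0.1645]
contact_force: [-3.9, 2.6, -1.5]
17.4 [0.673 0.966 0.62 ] 2.2318 0.029458328400601003
position: [0.5054, 0.0351, 0.1646]
contact_force: [-3.1, 3.5, -2.0]
17.5667 [0.635 1.004 0.895] 2.2716 0.029530650288473508
```

```bash
python3 steer.py '[[0,0,0,-0.07],[0,0,0,-0.06],[0,0,0,0]]'; python3 q.py; python3 steer.py '[[0,0,-0.01,0],[0,0,-0.02,0],[0,0,-0.03,0],[0,0,-0.03,0],[0,0,0,0]]' | grep -E "posi|contact"; python3 steer.py '[[0,0,0,-0.12],[0,0,0,-0.12],[0,0,0,-0.12],[0,0,0,-0.12],[0,0,0,-0.12]]'| grep -E "posi|rot"
python3 - <<'E'
from h import *
s=manip.get_state();M=quat(s["ee_rot"]).as_matrix();print(s["position"],np.arctan2(M[1,0],M[0,0]),s['width'])
E
```

```text
clock: 17.82
position: [0.5057, 0.0349, 0.1646]
ee_rot: [0.0, 0.949, -0.315, -0.001]
contact_force: [-3.7, 2.0, -1.6]
width: 0.0293
gripper_force: 59.4
17.8167 [0.403 0.846 0.033] 2.1429 0.0293314027292969
position: [0.5121, 0.0339, 0.2627]
contact_force: [1.2, 0.1, -0.7]
position: [0.5082, 0.0342, 0.256]
ee_rot: [0.001, 1.0, -0.019, 0.003]
[0.50815824 0.03416361 0.25596401] -0.03829211338473699 0.029548074216317676
```

```bash
(python3 steer.py '[[0,0,0,-0.038],[0,0.03,0,0],[0,0.0372,0,0],[0,0.0372,0,0],[0,0.0372,0,0]]';python3 steer.py '[[0,0.0372,0,0],[0,0.0372,0,0],[0,0.0372,0,0],[0,0.0372,0,0],[0,0.0372,0,0]]';python3 steer.py '[[0,0.007,0,0],[0,0,0,0],[0,0,0,0]]') | grep -E "posi|rot"
python3 - <<'E'
from h import *
s=manip.get_state();M=quat(s["ee_rot"]).as_matrix();print((M.T@(np.array([.5035,-.2998,.14])-s["position"])).round(4))
im,K,T=get("top");u,v=proj(K,T,[.507,.035,.08]).astype(int)
ims,Ks,Ts=get("scene");a,b=proj(Ks,Ts,[.507,.035,.08]).astype(int)
c,d=proj(Ks,Ts,s["position"]).astype(int)
f=lambda i,x,y,r,n:cv2.resize(i[y-r:y+r,x-r:x+r],(n,n),interpolation=cv2.INTER_CUBIC)
o=np.zeros((400,800,3),np.uint8);o[:,:400]=f(im,u,v,30,400);o[:,400:]=f(ims,a,b,45,400)
cv2.imwrite("pics/z3.png",o[:,:,::-1])
E
```

```text
position: [0.507, -0.1091, 0.2561]
ee_rot: [0.002, 1.0, -0.002, 0.003]
position: [0.5051, -0.2963, 0.256]
ee_rot: [0.002, 1.0, -0.003, 0.002]
position: [0.5046, -0.3003, 0.2552]
ee_rot: [0.0, 1.0, -0.004, 0.001]
[-0.0013 -0.0006  0.1152]
```

View pics/z3.png

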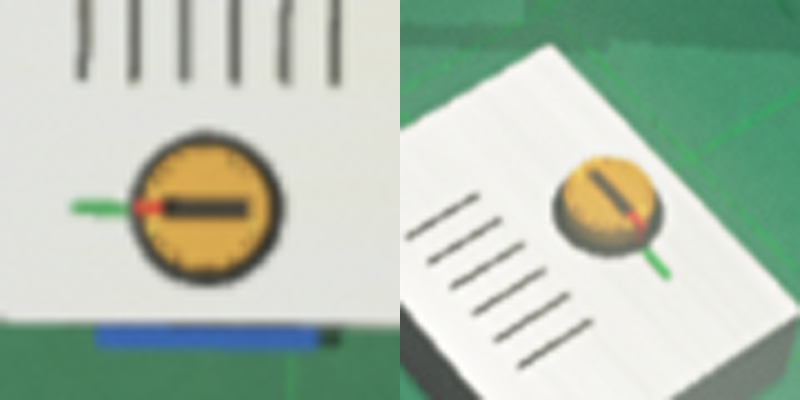

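The red mark at crop (148,208) meets the green tick at (100,208), the slot lies along the case's y, and the cover is shut. Next I'll lower the driver into the stand.

```bash
(python3 steer.py '[[-0.001,0,0.03,0],[0,0,0.03,0],[0,0,0.03,0],[0,0,0.025,0],[0,0,0,0]]'; python3 steer.py '[[0,0,0.01,0],[0,0,0.01,0],[0,0,0.006,0],[0,0,0.003,0],[0,0,0,0]]'; python3 steer.py '[[0,0,0.0015,0],[0,0,0,0]]') | grep -E "posi|contact"
```

```text
position: [0.5006, -0.2956, 0.1353]
contact_force: [-1.5, 1.0, -2.2]
position: [0.5033, -0.2996, 0.1109]
contact_force: [-0.4, 0.1, -2.0]
position: [0.5036, -0.2999, 0.1099]
contact_force: [-0.2, 0.8, -1.1]
```

```bash
(python3 steer.py '[[0,0,0.001,0],[0,0,0,0]]';python3 steer.py '[[0,0,0.001,0],[0,0,0,0]]') | grep -E "posi|contact"
```

```text
position: [0.5036, -0.3, 0.109]
contact_force: [0.2, 0.9, 1.2]
position: [0.5036, -0.3, 0.109]
contact_force: [-1.1, 1.3, 5.4]
```

Resting on the block. I'll release, retreat upward and look.

```bash
(python3 steer.py '[[0,0,-0.001,0],[0,0,0,0],[0,0,0,0],[0,0,0,0],[0,0,0,0]]' .085; python3 steer.py '[[0,0,-0.01,0],[0,0,-0.03,0],[0,0,-0.04,0],[0,0,-0.04,0],[0,0,-0.04,0]]';python3 steer.py '[[-0.04,0,0,0],[-0.04,0,0,0],[-0.04,0,0,0],[-0.04,0,0,0],[0,0,0,0]]';python3 steer.py '[[0,0,0,0],[0,0,0,0],[0,0,0,0],[0,0,0,0],[0,0,0,0]]') | grep -E "posi|contact|width"
python3 - <<'E'
from h import *
im,K,T=get("top");ims,Ks,Ts=get("scene")
f=lambda i,p:cv2.resize(i[p[1]:p[3],p[0]:p[2]],(400,400),interpolation=cv2.INTER_CUBIC)
o=np.zeros((400,800,3),np.uint8);o[:,:400]=f(im,(250,180,450,380));o[:,400:]=f(ims,(230,120,430,320))
cv2.imwrite("pics/z4.png",o[:,:,::-1])
E
```

```text
position: [0.5032, -0.2996, 0.1083]
contact_force: [0.2, 0.1, -0.2]
width: 0.0849
position: [0.5029, -0.2993, 0.2708]
contact_force: [1.2, -1.4, -0.5]
width: 0.0851
position: [0.3369, -0.2969, 0.2691]
contact_force: [-0.4, 0.3, -1.1]
width: 0.0847
position: [0.3443, -0.2988, 0.2682]
contact_force: [-0.0, -0.6, 0.1]
width: 0.0852
```

View pics/z4.png

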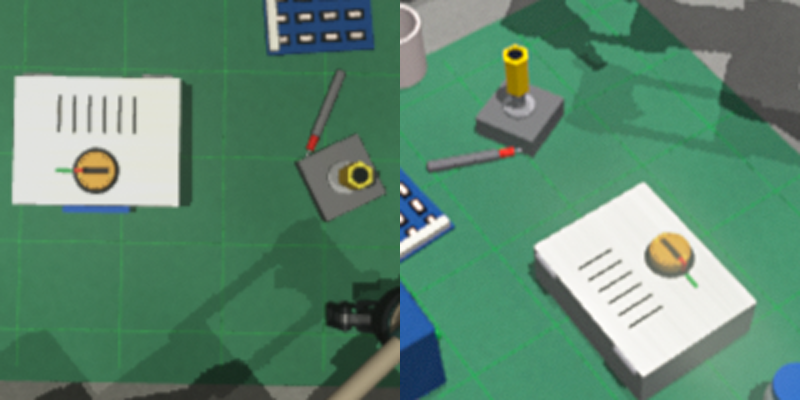

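The driver stands upright in its stand at crop (358,175), the cover is shut, the screw's red mark is at the tick, and the bystanders look unmoved.

```bash
python3 -c "
from rig import manip, eyes, workorder;print(workorder.sign_off())"
```

```text
the job is handed in; nothing more can be done
None
```

The cover is shut, the screw is fully home with its red mark at the green tick, and the driver is back upright in its stand; the job is handed in, though sign-off returned no verdict.

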